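# Load a ceramic thermal break into the purged dry store

### The job

Load the cream ceramic thermal break into the dry store: pinch the two latch tabs of its hatch together, swing the hatch all the way down so that it lies flat as a loading shelf, then push the thermal break in through the sprung double flap until both leaves have closed behind it. Leave the hatch flat open and the other parts on the bench where they are.

Things in the scene. Friction and masses are not known exactly. Their poses are not given: they have to be found in the camera images.
- dry_store: Bench-top purged dry store, fixed: grey base, clear walls and top, 220 mm deep (x), 270 wide (y), 192 high. Origin: centre of its underside, on the bench. +x runs from its front (hatch side, towards the robot) to its back, +y to the left seen from the robot, z up. Front face at x = -110 mm; its aluminium lintel spans the front from 187 mm height to the top.
- hatch (a joint): Angle of the white drop-front hatch (rad): 0 shut and upright, 1.565 fully down on its stop, level. Plate 218 mm wide, 76 high, 10 thick. Its top tilts out towards the robot and down; flat open, its inner face is a loading shelf 76 mm deep, 110 mm above the bench. A friction hinge (0.26 N m) holds it wherever it is left. Shut, it is held by two sprung bolts.
- hatch_hinge (a point): Middle of the hatch's hinge line, fixed to the store, at the hatch's lower inner edge: store x = -110 mm, 110 mm above the bench; the line runs along the store's y. Axes as the store's.
- hatch_edge (a point): Middle of the hatch's upper edge on its inner face, 76 mm from the hinge line; it moves and turns with the hatch (axes as the store's when shut). When the hatch stands ajar it can be pressed down here from inside.
- hatch_grip (a point): Middle between the two black latch tabs, on the hatch: 56 mm from the hinge line along the plate, 34 mm out from its outer face; turns with the hatch. Tabs: upright plates 6 mm thick, 38 high (37 to 75 mm from the hinge), 14 to 62 mm out from the hinge line. Over their outer faces (along y) 56 mm at rest, 34 mm fully pinched: 11 mm each, 5 N at rest to 11.5 N at the end.
- left_keeper (a point): Mouth of the left keeper, on the frame: 18 mm before the front face, 112 mm left of the middle, 46 mm above the hinge line; the right one mirrors it. Each tab drives one bolt (8 mm rod along the hatch's face) into its keeper. A bolt is free once its tab has moved 8 to 9 mm, and binds if the hatch is pulled before. Hold both pinched until the hatch is past 0.4 rad; then they may spring out.
- flap_mouth (a point): Middle of the foot of the sprung double flap, fixed to the store, 7 mm behind its front face and 110 mm above the bench; axes as the store's. The flap opening is 66 mm wide and 77 mm high. The leaves close behind a 40 mm wide part once its rear end is 32 mm or more inside this point and nothing else is in the way.
- lane (a point): Point on the lane floor inside the store, 75 mm behind the flap, on the middle line; axes as the store's. The floor is level, 1 mm lower than the open hatch, and ends at the back pane 129 mm behind this point. Two strips 12 mm high guide at y = +-42 mm.
- leaf_left (a joint): Angle of the flap's left (+y) leaf (rad): 0 shut, growing as it swings inward (store +x), up to 1.5. Frosted slick leaf 32 mm wide, 70 high, 3 thick, on an upright hinge at the left side of the opening; a light spring (0.3 N at its edge when shut, 1.2 N wide open) closes it.
- leaf_right (a joint): The same for the right (-y) leaf, hinged at the right side of the opening.
- thermal_break: Cream ceramic thermal break, lying: 60 mm long (x), with a 40 by 40 mm square flange 8 mm thick at each end and a tube of 28 mm diameter between them, its axis 20 mm up. About 180 g. Origin at the middle of its underside. It rests on a flat of its flanges on the bench, to the right or to the left of the store's front.
- vent_valve: Squat chrome dewar vent valve, standing, 52 mm across the foot and 64 mm high, with a short side outlet. Origin at the middle of its underside. Leave alone.
- extension_stem: Tarnished nickel extension stem, lying, 150 mm long (x), 28 mm square ends, 16 mm rod. Origin at the middle, on the bench. Leave alone.
- gland_follower0: Bronze gland follower, two-eared flange 62 by 46 mm and 28 mm barrel, 34 mm high. Origin at the middle of its underside. Leave alone.
- gland_follower1: A second bronze gland follower like the first. Leave alone.
Not all that is in view belongs to the job. Of the things that look like the thermal_break, take the one that is farthest to the robot's right at the start.

How it is judged:
By the outcome, as a careful person would: the job done as asked, in the order asked, and still so for the second after the job is handed in, with the robot touching nothing.
It also fails if it takes over 72 s, if anything falls off the work surface, if the arm or the gripper's body presses on something with over 40 N, if the wrist force passes 120 N, or if a joint passes its speed limit or range.

### The arm

A 7-joint arm with a two-finger parallel gripper is mounted at the origin on the work surface. World frame = base frame: x ahead of the robot, y to its left, z up, the work surface at z = 0. Lengths are in m, angles in rad, forces in N, time in s.
With the tool pointing down it reaches from about 0.35 to 0.9 m from the base axis. Payload 8.1 kg.
Tool frame: the origin (TCP) lies on the centre line of the jaws, within the pads' length; the fingertips stand 19 mm ahead of it and the grasp point (between the pads) is the TCP (arm.tip_reach is the distance from the TCP to the fingertips, in m); z points along the fingers, y is the line along which they close (so a half turn about z gives the same grasp; the last joint's range is limited). The gripper opens to 92 mm and grips with 3 to 60 N. Pads are 19 mm wide; open, the fingers measure 130 mm over their backs; the gripper's body (75 mm by 190 mm) begins 47 mm behind the grasp point.
Start: joints at [1.104, 0.434, 0.025, 1.573, -0.012, 1.134, -0.075], TCP at [0.222, -0.584, 0.246] pointing down, gripper open.
Joint ranges: [-2.62, 2.62], [-0.44, 2.09], [-1.27, 1.32], [0.08, 2.57], [-1.32, 4.46], [0.12, 2], [-2.74, 2.74]. Speed limits (rad/s): [2.22, 2.22, 3.01, 3.01, 3.14, 3.14, 3.14].

### API

Orientations are given as a rotation vector (axis times angle).
In Python, from cell import arm gives the robot as it stands.
- The arm moves only by the tool arm_command, never from a script. Its argument "targets" is a list that holds one entry, the list of rows, each a list of 6 numbers: the shift along the tool's x, y, z in m, then the turn, a rotation vector about the tool's x, y, z in rad. A call has 1 to 10 rows; each row shifts and turns the commanded pose from where the row before left it, along the tool's axes as they then stand; what a row does not reach is not made up. A row lasts 1/8 s, in which the tool goes at most 62.5 mm and 10.7 degrees, less where a joint would pass 70% of its speed; a pose out of reach is approached as far as the arm can. A call with a gripper value outside its range is refused whole. "jaw" is the finger opening in m, from 0 to 0.0918, set as the call begins (left out, the last holds). The fingers move at their own pace and stop on an object; "newtons" is the grip in N (left out, the last holds). Time passes only in rows, so rows that do not move let the fingers close. It gives the time, the measured TCP pose, the force, the opening and the grip force at its end, in the units of the state.
- arm.observe(): the state, without advancing time (a new reading comes with each control period).
- arm.get_image(name): name is "scene" or "top"; returns a dict with "pixels" (420x560x3 uint8, red, green, blue), "z_map" (420x560 float32, m along the optical axis (not along the pixel's ray), 0 where there is no reading), "fx", "fy", "cx", "cy" (pixels), "dist" ([k1, k2, p1, p2, k3] as OpenCV has them; the pictures are not rectified), "xyz" and "rotation" of the camera in the world. Camera axes: x right, y down, z forward; pixel columns grow to the right and rows downward; lengths in m; the calibration is good to about 2 mm. A picture is of the moment at which its call begins.
- arm.sign_off(): hands the job in; it is judged then, once.
The state is a dict: "clock": time; "joints": joint angles; "dq": joint speeds; "joint_efforts": joint torques, N m; "position": TCP position; "ee_rot": TCP orientation; "force": force on the tool from outside, world axes, zero at the start; "ft_torque": the same for the moment, N m; "width": opening from 0.0 (shut) to 1.0 (fully open); "gripper_force": force on a finger pad.
Only numpy, scipy, OpenCV 4.12 (cv2) and the standard library are available. Lean on these libraries where they do the work, as an engineer would, in place of code of your own. Each camera call takes 0.05 s, during which the arm holds its last target. There are 200 camera calls.

## Working session

There is one attempt and no reset: what is moved stays moved. The work goes in short steps, Python scripts to look and compute and a tool call to move; the robot and the scene stay as the last step left them, time stands still between calls to the robot, and variables do not carry over. Pictures are saved under pics/ and viewed, at most 10 in all, crops included, and the job is handed in when it is done.

Besides the shell and the picture viewer there is one more tool, called after "Request:" by a JSON object that holds its "fn" and its "kwargs". arm_command: Moves the arm, as the interface text tells. Its arguments: {"type":"object","properties":{"targets":{"type":"array","items":{"type":"array","items":{"type":"array","items":{"type":"number"}}}},"jaw":{"type":"number"},"newtons":{"type":"number"}},"required":["targets"]}

```bash
mkdir -p pics; ls; cat > h.py <<'E'
import numpy as np, cv2
from cell import arm
from scipy.spatial.transform import Rotation as R
def shot(name):
    im=arm.get_image(name); return im
def save(im,fn): cv2.imwrite('pics/'+fn,cv2.cvtColor(im['pixels'],cv2.COLOR_RGB2BGR))
def Rc(im):
    r=np.array(im['rotation']); return r if r.shape==(3,3) else R.from_rotvec(r).as_matrix()
def rays(im,uv):
    K=np.array([[im['fx'],0,im['cx']],[0,im['fy'],im['cy']],[0,0,1]])
    p=cv2.undistortPoints(np.array(uv,float).reshape(-1,1,2),K,np.array(im['dist'])).reshape(-1,2)
    return np.c_[p,np.ones(len(p))]
def onplane(im,uv,z):
    d=rays(im,uv)@Rc(im).T; c=np.array(im['xyz']); return c+d*((z-c[2])/d[:,2])[:,None]
def depthpts(im,uv):
    uv=np.array(uv,int); z=im['z_map'][uv[:,1],uv[:,0]]
    return (rays(im,uv)*z[:,None])@Rc(im).T+np.array(im['xyz'])
E
python3 - <<'E'
from h import *
for n in ('scene','top'):
    im=shot(n); save(im,n+'0.png'); np.savez('pics/'+n+'0.npz',**im)
    print(n,im['fx'],im['cx'],im['xyz'],np.shape(im['rotation']),im['rotation'],im['dist'])
print(arm.observe())
E
```

```text
pics
scene 436.4792919204413 278.23404319817695 [ 0.82631818 -0.48504856  0.96471058] (3,) [-2.46519628 -0.65478319  0.18905229] [-0.04716109  0.          0.          0.          0.        ]
top 519.5660135168242 275.75771080060076 [0.42735329 0.00957094 1.66164338] (3,) [-2.19596411  2.16274078 -0.07529233] [-0.02640178  0.          0.          0.          0.        ]
{'clock': 0.1, 'joints': array([ 1.10439376,  0.43514304,  0.02497226,  1.5739704 , -0.01159368,
        1.13399911, -0.07510206]), 'dq': array([-1.64648120e-03, -1.44087918e-03,  1.29566152e-04, -2.56065942e-03,
        6.01905348e-04, -3.98730166e-05,  2.36660135e-04]), 'joint_efforts': array([ 4.49457817e-03, -6.69128823e+01,  9.88837704e-01, -3.15141821e+01,
       -6.03288668e-02,  3.74466938e-02,  2.34644602e-05]), 'position': array([ 0.22219981, -0.58372525,  0.2450436 ]), 'ee_rot': array([-3.08847942e+00, -5.67970458e-01,  5.90420310e-04]), 'force': array([-0.61519891,  1.14362888, -0.16840808]), 'ft_torque': array([ 0.03127757,  0.01313121, -0.03827766]), 'gripper_force': 0.0, 'width': 1.0026054557470712}
```

View pics/scene0.png

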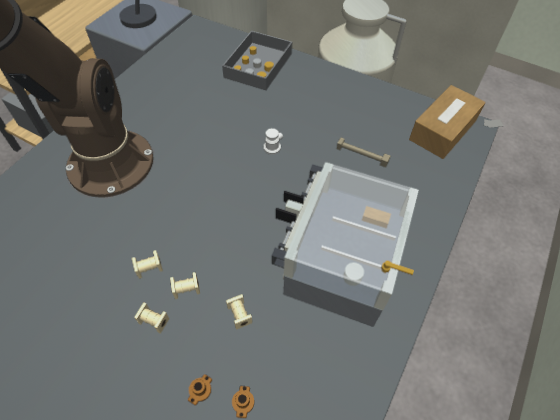

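View pics/top0.png

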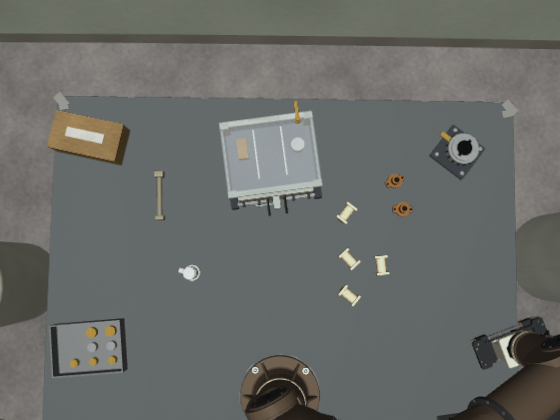

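The scene view shows the store with its black tabs near (290,207) and four cream parts. In the top view the cream parts are at (346,213), (349,259), (381,265) and (349,296). The one farthest right is (381,265). The store spans (220..322, 112..205), with tabs at about (268,205) and (285,203).

```bash
python3 - <<'E'
from h import *
top=dict(np.load('pics/top0.npz')); sc=dict(np.load('pics/scene0.npz'))
for nm,im in(('top',top),('scene',sc)):
    hsv=cv2.cvtColor(im['pixels'],cv2.COLOR_RGB2HSV)
    m=((hsv[...,0]>18)&(hsv[...,0]<38)&(hsv[...,1]>30)&(hsv[...,1]<130)&(hsv[...,2]>170)).astype(np.uint8)
    n,l,s,c=cv2.connectedComponentsWithStats(m)
    for i in range(1,n):
        if 60<s[i,4]<1500:
            v,u=np.where(l==i); uv=np.c_[u,v]
            p=onplane(im,uv,0.03); d=depthpts(im,uv)
            r=cv2.minAreaRect((p[:,:2]*1000).astype(np.float32))
            print(nm,c[i].round(),s[i,4],'rect',np.round(r[0]),np.round(r[1]),round(r[2],1),'depth med',np.median(d,0).round(3),d[:,2].max().round(3))
    # whole depth cloud of store
    V,U=np.mgrid[0:420,0:560]; P=depthpts(im,np.c_[U.ravel(),V.ravel()])
    ok=(P[:,2]>.183)&(P[:,2]<.2)&(P[:,0]>.3)&(P[:,0]<1)&(abs(P[:,1])<.35)
    q=(P[ok][:,:2]*1000).astype(np.float32); print(nm,'topface',ok.sum(),cv2.minAreaRect(q), np.median(P[ok][:,2]))
    ok=(P[:,2]>.12)&(P[:,2]<.183)&(P[:,0]>.3)&(P[:,0]<1)&(abs(P[:,1])<.35)
    dark=(im['pixels'].reshape(-1,3).max(1)<50)&ok
    print('dark front',dark.sum()); print(np.c_[U.ravel(),V.ravel(),(P*1000).round()][dark][::max(1,dark.sum()//40)].astype(int).tolist())
E
```

```text
top [242. 148.] 170 rect [776. 133.] [61. 30.] 8.3 depth med [0.741 0.121 0.193] 1.662
top [346. 213.] 102 rect [ 574. -201.] [27. 48.] 55.1 depth med [ 0.574 -0.199  0.032] 0.044
top [349. 259.] 93 rect [ 429. -208.] [46. 29.] 45.5 depth med [ 0.429 -0.209  0.032] 0.044
top [381. 265.] 102 rect [ 414. -313.] [54. 32.] 8.3 depth med [ 0.412 -0.311  0.032] 0.048
top [349. 295.] 97 rect [ 316. -209.] [48. 24.] 45.8 depth med [ 0.317 -0.209  0.032] 1.662
top topface 7312 ((697.580810546875, 36.08849334716797), (284.1734313964844, 270.75701904296875), 8.671063423156738) 0.19188935865504997
dark front 24
[[315, 197, 606, -92, 170], [317, 197, 606, -98, 169], [318, 197, 606, -101, 166], [319, 197, 608, -104, 154], [320, 197, 608, -108, 151], [284, 198, 600, -2, 180], [285, 198, 600, -5, 182], [315, 198, 605, -93, 150], [284, 199, 597, -2, 179], [268, 200, 594, 44, 181], [285, 200, 594, -5, 181], [268, 202, 588, 44, 182], [285, 202, 589, -5, 181], [285, 203, 586, -5, 182], [268, 205, 579, 43, 183], [268, 206, 576, 43, 180], [238, 207, 575, 132, 152], [234, 208, 571, 142, 162], [235, 208, 57
[... 1513 characters left out ...]
], [277, 213, 565, -12, 171], [284, 213, 581, -11, 182], [278, 214, 567, -12, 169], [284, 214, 581, -11, 177], [277, 215, 566, -14, 166], [283, 215, 578, -9, 169], [289, 215, 593, -9, 179], [280, 216, 572, -12, 164], [286, 216, 586, -11, 174], [292, 216, 599, -8, 179], [278, 217, 567, -12, 157], [284, 217, 582, -11, 167], [290, 217, 595, -9, 174], [278, 218, 567, -12, 153], [284, 218, 581, -10, 161], [290, 218, 595, -8, 168], [281, 219, 575, -12, 154], [287, 219, 589, -10, 162], [293, 219, 602, -8, 169], [287, 220, 589, -11, 160], [293, 220, 602, -7, 164], [291, 221, 598, -8, 159], [273, 257, 611, -111, 170], [275, 258, 612, -104, 156], [273, 260, 612, -112, 158], [273, 262, 612, -112, 149]]
```

```bash
python3 - <<'E'
from h import *
for nm in('top','scene'):
    im=dict(np.load(f'pics/{nm}0.npz'))
    V,U=np.mgrid[0:420,0:560]; P=depthpts(im,np.c_[U.ravel(),V.ravel()])
    a=np.radians(8.45); M=np.array([[np.cos(a),np.sin(a)],[-np.sin(a),np.cos(a)]])
    S=np.c_[P[:,:2]@M.T,P[:,2]]*1000
    w=(P[:,0]>.45)&(P[:,0]<.9)&(abs(P[:,1])<.3)
    t=S[w&(S[:,2]>189)&(S[:,2]<196)]
    print(nm,[np.percentile(t[:,i],[.3,1,5,50,95,99,99.7]).round(1).tolist() for i in(0,1)])
    dark=(im['pixels'].reshape(-1,3).max(1)<60)&w
    d=S[dark&(S[:,2]>115)&(S[:,2]<188)]; x0=np.percentile(t[:,0],50)
    d=d[abs(d[:,1]-np.median(t[:,1]))<400]
    h,e=np.histogram(d[:,1],bins=np.arange(-240,160,4)); print([(int(b),int(n)) for b,n in zip(e,h) if n])
    k=d[(d[:,1]>-110)&(d[:,1]<-45)]; print('tabs x',np.percentile(k[:,0],[1,50,99]),'z',np.percentile(k[:,2],[1,99]))
    g=cv2.minAreaRect(((P[w&(P[:,2]>.189)&(P[:,2]<.196)])[:,:2]*1000).astype(np.float32)); print(g)
E
```

```text
top [[606.4, 612.7, 622.9, 722.6, 823.2, 832.7, 834.5], [-200.8, -198.7, -188.1, -65.2, 55.3, 66.0, 67.7]]
[(-200, 1), (-196, 2), (-192, 1), (-188, 1), (-184, 3), (-180, 2), (-96, 13), (-92, 18), (-48, 5), (-44, 20), (-20, 1), (24, 1), (44, 3), (48, 2), (52, 1), (56, 3), (60, 2)]
tabs x [552.82113599 577.9602696  603.34600075] z [156.56215478 187.35951567]
((697.356201171875, 36.59504699707031), (280.86663818359375, 270.6230163574219), 8.319938659667969)
scene [[614.7, 616.4, 625.5, 725.4, 822.3, 831.0, 832.4], [-203.5, -202.2, -193.8, -83.0, 50.0, 63.4, 66.1]]
[(-204, 13), (-200, 11), (-196, 3), (-188, 1), (-168, 3), (-124, 5), (-100, 89), (-96, 102), (-92, 3), (-52, 4), (-48, 119), (-44, 14), (-40, 1), (-24, 4), (20, 3), (24, 1), (40, 6), (44, 10)]
tabs x [554.2236104  573.74604939 598.31375616] z [152.78050125 187.05388371]
((722.5819091796875, 38.858497619628906), (226.21888732910156, 274.0810852050781), 8.210512161254883)
```

Request:
{"fn": "arm_command", "kwargs": {"targets": [[[0,0,0,0,0,0.1],[0,0,0,0,0,0.11],[0,0,-0.03,0,0,0]]], "jaw": 0.085}}

```text
clock: 0.48
position: [0.2218, -0.5826, 0.2734]
ee_rot: [-3.127, -0.238, 0.003]
force: [-0.5, 0.0, -0.2]
width: 0.926
gripper_force: 0.0
```

```bash
cat >> h.py <<'E'
C=np.array([.7261,.0391,0]); YAW=np.radians(8.4)
Ms=R.from_euler('z',YAW)
def tgt(s,tilt=0,yaw=YAW):
    return C+Ms.apply(s), R.from_euler('z',yaw)*R.from_rotvec([np.pi,0,0])*R.from_rotvec([0,tilt,0])
def delta(p,q,o=None):
    o=o or arm.observe(); r=R.from_rotvec(o['ee_rot'])
    print('turn',(r.inv()*q).as_rotvec().round(4),'shift after turn (mm)',(q.inv().apply(p-o['position'])*1000).round(1))
def instore(p): return Ms.inv().apply(np.array(p)-C)
E
python3 - <<'E'
from h import *
delta(*tgt([-.154,0,.275]))
delta(*tgt([-.154,0,.166]))
E
```

```text
turn [-0.0054  0.0017  0.0056] shift after turn (mm) [ 435.7 -541.4   -1.6]
turn [-0.0054  0.0017  0.0056] shift after turn (mm) [ 435.7 -541.4  107.4]
```

Request:
{"fn": "arm_command", "kwargs": {"targets": [[[0.036,-0.045,0,0,0,0],[0.036,-0.045,0,0,0,0],[0.036,-0.045,0,0,0,0],[0.036,-0.045,0,0,0,0],[0.036,-0.045,0,0,0,0],[0.036,-0.045,0,0,0,0],[0.036,-0.045,0,0,0,0],[0.036,-0.045,0,0,0,0],[0.036,-0.045,0,0,0,0],[0.036,-0.045,0,0,0,0]]]}}

```text
clock: 1.72
position: [0.5097, -0.0827, 0.2756]
ee_rot: [3.132, 0.241, -0.0]
force: [1.4, 0.3, 0.2]
width: 0.93
gripper_force: 0.0
```

Request:
{"fn": "arm_command", "kwargs": {"targets": [[[0.026,-0.03,0,0,0,0],[0.026,-0.03,0,0,0,0],[0.024,-0.031,0,0,0,0],[0,0,0,0,0,0]]]}}

```text
clock: 2.22
position: [0.5709, 0.021, 0.2751]
ee_rot: [-3.13, -0.249, 0.001]
force: [0.2, 0.3, 0.2]
width: 0.927
gripper_force: 0.0
```

```bash
python3 - <<'E'
from h import *
o=arm.observe(); print(o['clock'],instore(o['position']))
delta(*tgt([-.154,0,.166]))
im=shot('scene'); cv2.imwrite('pics/s1.png',cv2.resize(im['pixels'][150:290,200:400,::-1],None,fx=3,fy=3))
im=shot('top'); cv2.imwrite('pics/t1.png',cv2.resize(im['pixels'][90:240,190:390,::-1],None,fx=3,fy=3))
E
```

```text
2.225 [-0.15617589  0.00473506  0.27508039]
turn [-0.0019  0.0004  0.0122] shift after turn (mm) [  2.2   4.7 109.1]
```

View pics/s1.png

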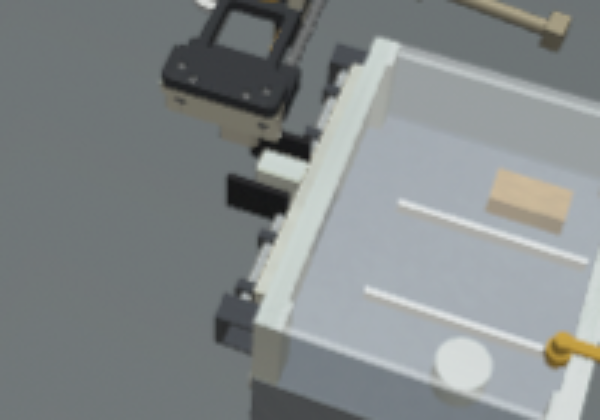

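The gripper hangs above the tabs, which show at crop (258,190) and (280,145), with its narrow side along the store's x. It is safe to go down.

Request:
{"fn": "arm_command", "kwargs": {"targets": [[[0.002,0.0045,0.03,0,0,0.012],[0,0,0.04,0,0,0],[0,0,0.03,0,0,0],[0,0,0.009,0,0,0],[0,0,0,0,0,0]]]}}

```text
clock: 2.95
position: [0.5729, 0.0122, 0.167]
ee_rot: [3.133, 0.221, -0.001]
force: [-0.0, 0.3, -0.0]
width: 0.924
gripper_force: 0.0
```

Request:
{"fn": "arm_command", "kwargs": {"targets": [[[0,0,0,0,0,0],[0,0,0,0,0,0],[0,0,0,0,0,0],[0,0,0,0,0,0],[0,0,0,0,0,0],[0,0,0,0,0,0]]], "jaw": 0.032, "newtons": 25}}

```text
clock: 3.7
position: [0.573, 0.0161, 0.1675]
ee_rot: [-3.13, -0.226, -0.001]
force: [-2.6, 10.2, 7.1]
width: 0.365
gripper_force: 17.3
```

```bash
python3 - <<'E'
from h import *
o=arm.observe(); print(o['clock'],instore(o['position']),o['width']*91.8,o['gripper_force'],o['force'])
delta(*tgt([-.154,0,.166]))
# arc rows for hatch angle
prev=None
for th in np.arange(0,1.25,.12):
    x=-.110-.044*np.cos(th)-.056*np.sin(th); z=.110+.056*np.cos(th)-.044*np.sin(th)
    p,q=tgt([x,0,z],th)
    if prev: print(round(th,2),(q.inv().apply(p-prev[0])*1000).round(2),(prev[1].inv().apply(p-prev[0])*1000).round(2))
    prev=(p,q)
E
```

```text
3.7 [-0.15480008 -0.00034879  0.16749098] 33.486980276927774 17.338440120220184 [-2.58315039 10.22325536  7.11872867]
turn [-0.0031 -0.001  -0.0025] shift after turn (mm) [ 0.8 -0.3  1.5]
0.12 [-7.02  0.    4.86] [-6.39  0.    5.67]
0.24 [-7.02  0.    4.86] [-6.39  0.    5.67]
0.36 [-7.02 -0.    4.86] [-6.39 -0.    5.67]
0.48 [-7.02  0.    4.86] [-6.39  0.    5.67]
0.6 [-7.02 -0.    4.86] [-6.39 -0.    5.67]
0.72 [-7.02 -0.    4.86] [-6.39 -0.    5.67]
0.84 [-7.02  0.    4.86] [-6.39  0.    5.67]
0.96 [-7.02  0.    4.86] [-6.39  0.    5.67]
1.08 [-7.02 -0.    4.86] [-6.39 -0.    5.67]
1.2 [-7.02  0.    4.86] [-6.39  0.    5.67]
```

Fully pinched at 33.5 mm, so I'll follow the hinge arc.

Request:
{"fn": "arm_command", "kwargs": {"targets": [[[-0.0064,0,0.0057,0,0.12,0],[-0.0064,0,0.0057,0,0.12,0],[-0.0064,0,0.0057,0,0.12,0],[-0.0064,0,0.0057,0,0.12,0],[-0.0064,0,0.0057,0,0.12,0],[0,0,0,0,0,0]]]}}

```text
clock: 4.45
position: [0.5454, 0.0117, 0.1391]
ee_rot: [-3.005, -0.232, -0.747]
force: [-23.6, 21.7, 6.8]
width: 0.359
gripper_force: 25.1
```

```bash
cat > st.py <<'E'
from h import *
o=arm.observe(); r=R.from_euler('z',YAW)*R.from_rotvec([np.pi,0,0])
print(o['clock'],(instore(o['position'])*1000).round(1),'rel rot',(r.inv()*R.from_rotvec(o['ee_rot'])).as_rotvec().round(3),'F',o['force'].round(1),'w',round(o['width']*91.8,1),o['gripper_force'],'q',o['joints'].round(2))
E
python3 st.py; python3 - <<'E'
import numpy as np
for th in(.48,.6,.72,.96,1.2):print(th,-110-44*np.cos(th)-56*np.sin(th),110+56*np.cos(th)-44*np.sin(th))
E
```

```text
4.45 [-182.7   -0.8  139.1] rel rot [ 0.002  0.487 -0.007] F [-23.6  21.7   6.8] w 32.9 25.057906061410904 q [ 0.15  0.29 -0.31  2.28  0.64  0.12 -2.15]
0.48 -174.88741043261155 139.35343195181468
0.6 -177.93474556614785 131.37452560556042
0.72 -180.0049937126019 123.0881952651453
0.96 -181.109607212044 106.07269021481366
1.2 -178.1379300111383 89.28231446813575
```

```bash
python3 - <<'E'
from h import *
im=shot('scene'); cv2.imwrite('pics/s2.png',cv2.resize(im['pixels'][150:290,200:400,::-1],None,fx=4,fy=4))
V,U=np.mgrid[150:290:1,240:330]; uv=np.c_[U.ravel(),V.ravel()]
P=depthpts(im,uv); S=Ms.inv().apply(P-C)*1000
c=im['pixels'][uv[:,1],uv[:,0]].astype(int)
w=(c.min(1)>130)&(S[:,0]<-112)&(S[:,0]>-200)&(S[:,2]>100)&(S[:,2]<190)&(abs(S[:,1])<110)
print(w.sum()); print(np.c_[uv,S][w][::max(1,w.sum()//40)].round().astype(int).tolist())
E
```

```text
1632
[[303, 171, -153, 105, 173], [300, 177, -154, 85, 173], [306, 180, -139, 88, 165], [302, 183, -144, 72, 172], [306, 185, -135, 76, 163], [308, 187, -131, 82, 151], [308, 189, -130, 78, 148], [302, 191, -138, 56, 163], [280, 193, -183, 32, 164], [307, 194, -127, 63, 148], [296, 196, -144, 33, 170], [279, 198, -181, 20, 161], [301, 199, -134, 40, 154], [301, 201, -133, 36, 152], [301, 203, -131, 33, 149], [276, 205, -182, 5, 151], [284, 206, -161, 1, 163], [291, 207, -144, -2, 173], [299, 208, -131, 19, 148], [286, 210, -151, -14, 173], [304, 211, -120, 26, 132], [290, 213, -141, -15, 169], [302, 214, -122, 16, 132], [287, 216, -144, -27, 172], [300, 217, -123, 3, 137], [286, 219, -143, -35, 172], [299, 220, -122, -4, 135], [287, 222, -140, -38, 165], [285, 224, -141, -46, 169], [283, 226, -143, -54, 171], [282, 228, -144, -59, 169], [280, 230, -145, -66, 172], [278, 232, -147, -72, 171], [275, 234, -151, -80, 173], [293, 235, -121, -46, 134], [290, 237, -125, -56, 139], [287, 239, -128, -68, 147], [284, 241, -132, -77, 151], [281, 243, -135, -87, 156], [281, 245, -134, -90, 153], [288, 247, -122, -77, 131]]
```

View pics/s2.png

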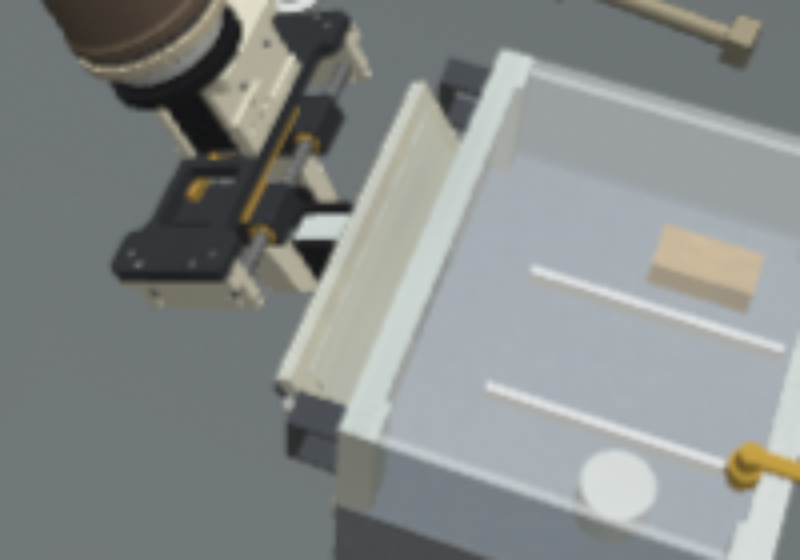

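The hatch is ajar at about 0.5 rad (its edge is near crop (415,90)–(285,385)) and clear of the keepers. Joint 6 is at its limit, so I'll release here and press it down from inside.

Request:
{"fn": "arm_command", "kwargs": {"targets": [[[0.005,0,0,0,0,0],[0,0,0,0,0,0],[0,0,0,0,0,0],[0,0,-0.03,0,0,0],[0,0,-0.05,0,0,0],[0,0,-0.04,0,0,0],[0,0,0,0,0,0]]], "jaw": 0.085}}

```text
clock: 5.38
position: [0.5075, -0.0052, 0.2394]
ee_rot: [-3.011, -0.201, -0.768]
force: [0.2, -1.1, -1.1]
width: 0.924
gripper_force: 0.0
```

```bash
python3 st.py; python3 - <<'E'
from h import *
delta(*tgt([-.157,0,.260],.4))
im=shot('scene')
uv=np.mgrid[240:330,150:290].reshape(2,-1).T
P=depthpts(im,uv); S=Ms.inv().apply(P-C)*1000
c=im['pixels'][uv[:,1],uv[:,0]].astype(int)
w=(c.min(1)>130)&(S[:,0]<-114)&(S[:,0]>-170)&(S[:,2]>112)&(S[:,2]<175)&(abs(S[:,1])<100)
a=np.arctan2(-110-S[w,0],S[w,2]-110); print('hatch angle est',np.percentile(a,[10,30,50,70,90]).round(2))
E
```

```text
5.375 [-222.7  -11.8  239.4] rel rot [-0.008  0.499  0.013] F [ 0.2 -1.1 -1.1] w 84.8 0.0 q [ 0.73  0.1  -0.84  2.21  0.17  0.37 -1.67]
turn [ 0.0104 -0.099  -0.0108] shift after turn (mm) [ 68.6 -11.8   6.6]
hatch angle est [0.42 0.45 0.46 0.47 0.55]
```

Request:
{"fn": "arm_command", "kwargs": {"targets": [[[0,0,0,0.01,-0.099,-0.011],[0.03,-0.006,0.004,0,0,0],[0.033,-0.006,0.0045,0,0,0],[0,0,0,0,0,0],[0,0,0,0,0,0]]], "jaw": 0}}

```text
clock: 6.05
position: [0.5652, 0.0193, 0.2522]
ee_rot: [-3.041, -0.234, -0.607]
force: [-0.9, -0.5, -0.2]
width: 0.43
gripper_force: 0.0
```

```bash
python3 st.py; python3 - <<'E'
from h import *
delta(*tgt([-.1304,0,.1825],.4))
def tcp(x,z,b=.4): d=np.array([np.sin(b),0,-np.cos(b)]); return (np.array([x,0,z])-19*d)/1000
for a,b in zip([(-123,165),(-136,155),(-148,144),(-155,129)],[(-136,155),(-148,144),(-155,129),(-158,111)]):
    q=tgt([0,0,0],.4)[1]; print((q.inv().apply(tgt(tcp(*b))[0]-tgt(tcp(*a))[0])*1000).round(1))
E
```

```text
6.05 [-162.     3.9  252.2] rel rot [ 0.003  0.394 -0.007] F [-0.9 -0.5 -0.2] w 39.4 0.0 q [ 0.56  0.23 -0.79  2.    0.31  0.6  -1.82]
turn [-0.0046  0.0055  0.006 ] shift after turn (mm) [ 2.   3.9 76.5]
[-15.9   0.    4.1]
[-15.3  -0.    5.5]
[-12.3  -0.   11.1]
[-9.8  0.  15.4]
```

Request:
{"fn": "arm_command", "kwargs": {"targets": [[[0,0,0,0,0,0],[0,0,0,0,0,0],[0,0,0,0,0,0],[0,0,0,0,0,0],[0.002,0.004,0.025,0,0,0.006],[0,0,0.026,0,0,0],[0,0,0.025,0,0,0],[0,0,0,0,0,0]]]}}

```text
clock: 7.05
position: [0.5967, 0.0196, 0.1829]
ee_rot: [-3.04, -0.223, -0.606]
force: [0.1, 0.7, 0.2]
width: 0.005
gripper_force: 0.0
```

```bash
python3 st.py
```

```text
7.05 [-130.8   -0.4  182.9] rel rot [0.005 0.394 0.   ] F [0.1 0.7 0.2] w 0.5 0.0 q [ 0.42  0.36 -0.66  2.02  0.5   0.47 -2.  ]
```

In place without contact, so I'll press along the arc.

Request:
{"fn": "arm_command", "kwargs": {"targets": [[[-0.008,0,0.002,0,0,0],[-0.008,0,0.002,0,0,0],[-0.008,0,0.003,0,0,0],[-0.0075,0,0.0025,0,0,0],[-0.006,0,0.0055,0,0,0],[-0.006,0,0.0055,0,0,0],[-0.005,0,0.007,0,0,0],[-0.003,0,0.005,0,0,0],[0,0,0,0,0,0]]]}}

```text
clock: 8.18
position: [0.5624, 0.0147, 0.1338]
ee_rot: [-3.04, -0.222, -0.609]
force: [0.9, 0.2, 0.8]
width: 0.002
gripper_force: 0.0
```

```bash
python3 st.py
```

```text
8.175 [-165.5   -0.2  133.8] rel rot [0.004 0.395 0.001] F [0.9 0.2 0.8] w 0.2 0.0008030963923177925 q [ 0.33  0.37 -0.54  2.16  0.62  0.32 -2.13]
```

Request:
{"fn": "arm_command", "kwargs": {"targets": [[[-0.001,0,0.002,0,0,0],[-0.001,0,0.002,0,0,0],[0,0,0.002,0,0,0],[0,0,0,0,0,0]]]}}

```text
clock: 8.68
position: [0.563, 0.0148, 0.1302]
ee_rot: [-3.041, -0.223, -0.614]
force: [-22.0, -2.4, 37.8]
width: 0.003
gripper_force: 18.8
```

```bash
python3 st.py; python3 - <<'E'
from h import *
im=shot('scene')
uv=np.mgrid[240:330,150:290].reshape(2,-1).T
P=depthpts(im,uv); S=Ms.inv().apply(P-C)*1000
c=im['pixels'][uv[:,1],uv[:,0]].astype(int)
w=(c.min(1)>110)&(S[:,0]<-115)&(S[:,0]>-190)&(S[:,2]>90)&(S[:,2]<130)&(abs(S[:,1])<105)&(abs(S[:,1])>35)
A=np.c_[S[w,:2],np.ones(w.sum())]; print(w.sum(),np.linalg.lstsq(A,S[w,2],rcond=None)[0],S[w].min(0),S[w].max(0),np.median(S[w,2]))
E
```

```text
8.675 [-164.9   -0.2  130.2] rel rot [0.002 0.399 0.   ] F [-22.   -2.4  37.8] w 0.3 18.780573718249798 q [ 0.31  0.37 -0.52  2.17  0.64  0.3  -2.15]
996 [ 1.01509489e-02 -5.21440721e-04  1.12895840e+02] [-185.66299974 -104.95769024  106.65218664] [-123.48468322  104.66614686  116.73103988] 111.35357841015242
```

Hatch flat on its stop (38 N reaction, shelf at about 110 mm). Back off to the part.

Request:
{"fn": "arm_command", "kwargs": {"targets": [[[0,0,-0.04,0,0,0],[0,0,-0.05,0,0,0],[0,0,-0.03,0,-0.13,0],[0,0,0,0,-0.14,0],[0,0,0,0,-0.13,0],[0,0,0,0,0,0]]], "jaw": 0.065}}

```text
clock: 9.48
position: [0.5189, 0.008, 0.2384]
ee_rot: [-3.127, -0.23, 0.006]
force: [0.3, 0.4, 0.1]
width: 0.608
gripper_force: 0.0
```

```bash
python3 st.py; python3 - <<'E'
from h import *
y=np.radians(7.2); p=np.array([.411-.006,-.312,.12]); q=R.from_euler('z',y)*R.from_rotvec([np.pi,0,0])
delta(p,q)
E
```

```text
9.475 [-209.5   -0.5  238.4] rel rot [ 0.006 -0.003  0.   ] F [0.3 0.4 0.1] w 55.8 0.0 q [ 0.5   0.39 -0.82  1.79  0.31  1.1  -1.84]
turn [-0.0061  0.0035  0.0209] shift after turn (mm) [-153.1  303.2  118.4]
```

Request:
{"fn": "arm_command", "kwargs": {"targets": [[[-0.022,0.0433,0,-0.006,0.0035,0.021],[-0.022,0.0433,0.01,0,0,0],[-0.022,0.0433,0.015,0,0,0],[-0.022,0.0433,0.02,0,0,0],[-0.022,0.0433,0.025,0,0,0],[-0.022,0.0433,0.025,0,0,0],[-0.021,0.0433,0.023,0,0,0],[0,0,0,0,0,0]]]}}

```text
clock: 10.48
position: [0.401, -0.3159, 0.1193]
ee_rot: [3.134, 0.187, -0.002]
force: [-0.5, 0.7, -0.1]
width: 0.701
gripper_force: 0.0
```

```bash
python3 - <<'E'
from h import *
y=np.radians(7.2); p=np.array([.411-.006,-.312,.028]); q=R.from_euler('z',y)*R.from_rotvec([np.pi,0,0])
delta(p,q)
im=shot('scene'); cv2.imwrite('pics/s3.png',cv2.resize(im['pixels'][240:360,80:260,::-1],None,fx=4,fy=4))
E
```

```text
turn [ 0.0015  0.0015 -0.0064] shift after turn (mm) [ 4.5 -3.4 91.3]
```

View pics/s3.png

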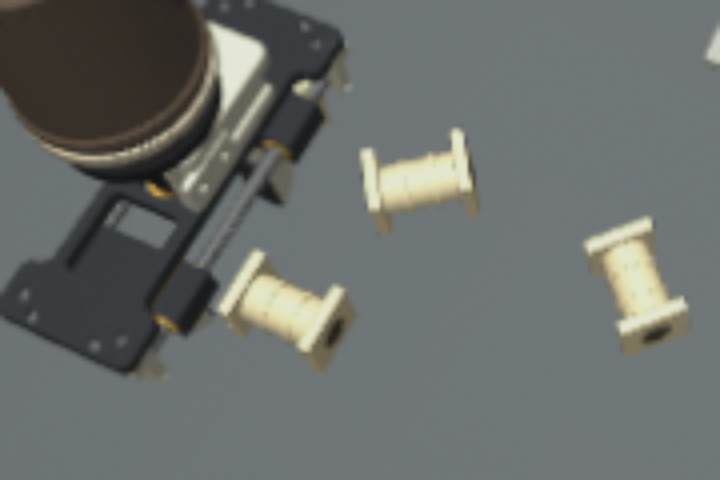

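The gripper hangs above the target part at crop (285,305), with its jaws across the tube; the neighbour at crop (420,180) is clear. I'll go down and grip.

Request:
{"fn": "arm_command", "kwargs": {"targets": [[[0.0045,-0.0035,0.02,0,0,-0.006],[0,0,0.03,0,0,0],[0,0,0.025,0,0,0],[0,0,0.016,0,0,0],[0,0,0,0,0,0]]]}}

```text
clock: 11.15
position: [0.4087, -0.308, 0.03]
ee_rot: [3.134, 0.208, 0.0]
force: [-0.5, -1.1, 0.2]
width: 0.707
gripper_force: 0.0
```

Request:
{"fn": "arm_command", "kwargs": {"targets": [[[0,0,0,0,0,0],[0,0,0,0,0,0],[0,0,0,0,0,0],[0,0,0,0,0,0],[0,0,0,0,0,0]]], "jaw": 0.015, "newtons": 15}}

```text
clock: 11.78
position: [0.4091, -0.3095, 0.0306]
ee_rot: [3.132, 0.206, 0.002]
force: [-0.4, -1.5, 3.6]
width: 0.299
gripper_force: 15.0
```

Request:
{"fn": "arm_command", "kwargs": {"targets": [[[0,0,-0.02,0,0,0],[0,0,-0.04,0,0,0],[0,0,-0.05,0,0,0],[0,0,-0.05,0,0,0],[0,0,-0.03,0,0,0],[0,0,0,0,0,0]]]}}

```text
clock: 12.52
position: [0.4096, -0.309, 0.2221]
ee_rot: [3.131, 0.206, 0.005]
force: [0.0, 0.5, -2.3]
width: 0.293
gripper_force: 15.0
```

```bash
python3 st.py; python3 - <<'E'
from h import *
delta(*tgt([-.159,0,.19]))
im=shot('scene'); cv2.imwrite('pics/s4.png',cv2.resize(im['pixels'][200:360,60:260,::-1],None,fx=4,fy=3.75))
hsv=cv2.cvtColor(im['pixels'],cv2.COLOR_RGB2HSV)
E
```

```text
12.525 [-364.  -298.2  222.1] rel rot [-0.004  0.003  0.015] F [ 0.   0.5 -2.3] w 26.9 14.985388666391373 q [ 1.12  0.37 -0.75  1.83  0.29  1.04 -1.19]
turn [ 0.0044 -0.0027 -0.0152] shift after turn (mm) [ 205.  -298.2   32.1]
```

View pics/s4.png

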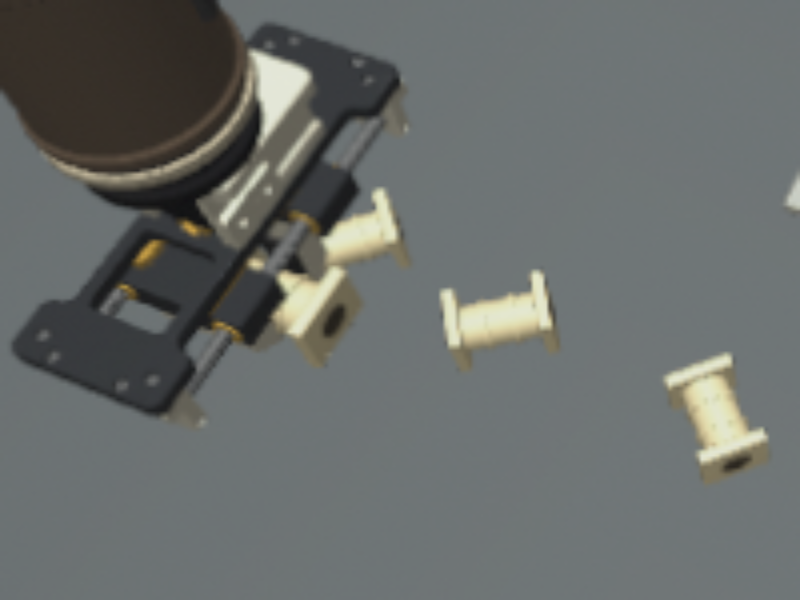

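```bash
python3 - <<'E'
from h import *
im=shot('scene'); o=arm.observe(); r=R.from_rotvec(o['ee_rot'])
uv=np.mgrid[110:170,250:310].reshape(2,-1).T
c=cv2.cvtColor(im['pixels'],cv2.COLOR_RGB2HSV)[uv[:,1],uv[:,0]].astype(int)
T=r.inv().apply(depthpts(im,uv)-o['position'])*1000
w=(c[:,0]>15)&(c[:,0]<40)&(c[:,1]>30)&(c[:,2]>110)&(T[:,0]>12)&(T[:,0]<60)&(abs(T[:,1])<40)&(abs(T[:,2])<60)
Q=T[w]; print(w.sum(),np.percentile(Q,[2,20,50,80,98],axis=0).round(1))
f=Q[Q[:,0]>np.percentile(Q[:,0],98)-5]; print(np.percentile(f,[2,50,98],axis=0).round(1), np.linalg.lstsq(np.c_[f[:,1:],np.ones(len(f))],f[:,0],rcond=None)[0])
E
```

```text
188 [[ 12.3 -19.2 -13.7]
 [ 15.9  -8.6 -11.1]
 [ 27.2   2.2  -5.9]
 [ 31.7  14.1   0.1]
 [ 33.9  19.9  22.5]]
[[ 29.3 -18.1 -55.8]
 [ 31.8   3.2 -10. ]
 [ 37.1  20.3  23.8]] [ 0.03846423 -0.06202001 31.29078935]
```

Request:
{"fn": "arm_command", "kwargs": {"targets": [[[0.025,-0.043,0,0,0,-0.015],[0.03,-0.043,0,0,0,0],[0.03,-0.043,0,0,0,0],[0.03,-0.043,0,0,0,0],[0.03,-0.043,0,0,0,0],[0.03,-0.043,0,0,0,0],[0.025,-0.04,0,0,0,0],[0,0,0,0,0,0]]]}}

```text
clock: 13.62
position: [0.5634, 0.0201, 0.218]
ee_rot: [-3.131, -0.241, 0.003]
force: [-0.2, -0.5, -1.7]
width: 0.299
gripper_force: 15.0
```

```bash
python3 st.py; python3 - <<'E'
from h import *
delta(*tgt([-.155,0,.145]))
E
```

```text
13.625 [-163.7    4.9  218. ] rel rot [ 0.002 -0.002 -0.007] F [-0.2 -0.5 -1.7] w 27.5 14.985174536705017 q [ 0.43  0.48 -0.79  1.71  0.37  1.11 -1.89]
turn [-0.0015  0.0015  0.0071] shift after turn (mm) [ 8.7  4.9 73. ]
```

Request:
{"fn": "arm_command", "kwargs": {"targets": [[[0.0085,0.005,0.015,0,0,0.007],[0,0,0.025,0,0,0],[0,0,0.02,0,0,0],[0,0,0.009,0,0,0],[0,0,0.003,0,0,0],[0,0,0.002,0,0,0],[0,0,0,0,0,0]]]}}

```text
clock: 14.5
position: [0.5732, 0.0112, 0.1463]
ee_rot: [3.132, 0.219, 0.002]
force: [-0.3, -0.6, -1.6]
width: 0.302
gripper_force: 15.0
```

```bash
python3 st.py
```

```text
14.5 [-155.3   -5.3  146.3] rel rot [-0.002  0.001  0.007] F [-0.3 -0.6 -1.6] w 27.7 14.984840601682663 q [ 0.4   0.57 -0.74  1.78  0.45  0.98 -1.95]
```

Request:
{"fn": "arm_command", "kwargs": {"targets": [[[0,-0.004,0.002,0,0,-0.005],[0,0,0.002,0,0,0],[0,0,0,0,0,0],[0,0,0,0,0,0]]]}}

```text
clock: 15.0
position: [0.5723, 0.0151, 0.1418]
ee_rot: [3.132, 0.227, 0.001]
force: [-0.1, -0.6, -2.2]
width: 0.302
gripper_force: 15.0
```

```bash
python3 st.py
```

```text
15.0 [-155.6   -1.2  141.8] rel rot [-0.002  0.     0.002] F [-0.1 -0.6 -2.2] w 27.7 14.984811544418335 q [ 0.39  0.57 -0.74  1.78  0.46  0.97 -1.96]
```

Request:
{"fn": "arm_command", "kwargs": {"targets": [[[0,-0.002,0.001,0,0,0],[0,0,0.001,0,0,0],[0,0,0,0,0,0]]]}}

```text
clock: 15.38
position: [0.5722, 0.017, 0.1408]
ee_rot: [3.131, 0.227, 0.002]
force: [-3.3, -1.7, 8.9]
width: 0.297
gripper_force: 15.0
```

```bash
python3 st.py
```

```text
15.375 [-155.5    0.7  140.8] rel rot [-0.003  0.001  0.002] F [-3.3 -1.7  8.9] w 27.3 14.9860779941082 q [ 0.39  0.57 -0.74  1.78  0.46  0.97 -1.97]
```

The part is down on the shelf. Release and rise.

Request:
{"fn": "arm_command", "kwargs": {"targets": [[[0,0,0,0,0,0],[0,0,0,0,0,0],[0,0,0,0,0,0],[0,0,0,0,0,0],[0,0,-0.03,0,0,0],[0,0,-0.05,0,0,0],[-0.04,0,-0.04,0,0,0],[0,0,0,0,0,0],[0,0,0,0,0,0]]], "jaw": 0.062}}

```text
clock: 16.5
position: [0.5325, 0.0112, 0.2596]
ee_rot: [3.131, 0.226, 0.001]
force: [0.2, -0.3, 0.8]
width: 0.675
gripper_force: 0.0
```

```bash
python3 st.py; python3 - <<'E'
from h import *
print([a for a in dir(arm) if not a.startswith('_')], arm.tip_reach)
from scipy.optimize import least_squares
o=arm.observe(); print(o['joints'].round(4).tolist(),o['position'].round(4).tolist(),o['ee_rot'].round(4).tolist())
# crude samples: joints, store pos(mm), rel rot
D=[([.15,.29,-.31,2.28,.64,.12,-2.15],[-182.7,-.8,139.1],[.002,.487,-.007]),
([.73,.1,-.84,2.21,.17,.37,-1.67],[-222.7,-11.8,239.4],[-.008,.499,.013]),
([.56,.23,-.79,2.0,.31,.6,-1.82],[-162,3.9,252.2],[.003,.394,-.007]),
([.42,.36,-.66,2.02,.5,.47,-2.0],[-130.8,-.4,182.9],[.005,.394,0]),
([.33,.37,-.54,2.16,.62,.32,-2.13],[-165.5,-.2,133.8],[.004,.395,.001]),
([.5,.39,-.82,1.79,.31,1.1,-1.84],[-209.5,-.5,238.4],[.006,-.003,0]),
([1.12,.37,-.75,1.83,.29,1.04,-1.19],[-364,-298.2,222.1],[-.004,.003,.015]),
([.4,.57,-.74,1.78,.45,.98,-1.95],[-155.3,-5.3,146.3],[-.002,.001,.007])]
r0=R.from_euler('z',YAW)*R.from_rotvec([np.pi,0,0])
S=[(np.array(q),tgt(np.array(p)/1000)[0],r0*R.from_rotvec(v)) for q,p,v in D]
S+=[(np.array([1.10439376,0.43514304,0.02497226,1.5739704,-0.01159368,1.13399911,-0.07510206]),np.array([.2222,-.58372,.24504]),R.from_rotvec([-3.08847942e+00,-5.67970458e-01,5.9e-4])),(o['joints'],o['position'],R.from_rotvec(o['ee_rot']))]
import itertools
def chain(q,c1,c7,s):
    q=q*s
    return [R.from_euler('z',q[0]+c1),R.from_euler('y',q[1]),R.from_euler('z',q[2]),R.from_euler('y',q[3]),R.from_euler('z',q[4]),R.from_euler('y',q[5]),R.from_euler('z',q[6]+c7)]
best=None
for s in itertools.product([1,-1],repeat=4):
    s=np.array([s[0],1,s[1],1,s[2],1,s[3]])
    for c0 in(0,2,4):
        f=lambda c:np.concatenate([(np.prod(chain(q,c[0],c[1],s)).inv()*r).as_rotvec() for q,_,r in S])
        z=least_squares(f,[c0,c0]); 
        if best is None or z.cost<best[0]: best=(z.cost,s,z.x)
print(best)
_,s,c=best
A=[];b=[]
for q,p,r in S:
    ch=chain(q,*c,s); a=R.identity(); row=[np.eye(3)[:,2:]]
    a=ch[0]; row.append(a.as_matrix()[:,[0,1]])          # shoulder offset
    a=a*ch[1]*ch[2]; row.append(a.as_matrix()[:,[0,2]])         # upper
    a=a*ch[3]*ch[4]; row.append(a.as_matrix()[:,2:])         # forearm 
    a=a*ch[5]*ch[6]; row.append((ch[0]*ch[1]*ch[2]*ch[3]*ch[4]*ch[5]).as_matrix()[:,[0,2]])
    A.append(np.hstack(row)); b.append(p)
x,*_=np.linalg.lstsq(np.vstack(A),np.concatenate(b),rcond=None); print(x.round(4),np.abs(np.vstack(A)@x-np.concatenate(b)).max())
E
```

```text
16.5 [-195.6    0.6  259.6] rel rot [-0.002  0.001  0.003] F [ 0.2 -0.3  0.8] w 61.9 0.0 q [ 0.49  0.39 -0.82  1.73  0.31  1.16 -1.85]
['PlanningError', 'get_image', 'observe', 'sign_off', 'tip_reach'] 0.019
[0.4925, 0.3911, -0.8245, 1.73, 0.3133, 1.1571, -1.849] [0.5325, 0.0112, 0.2596] [3.1311, 0.2259, 0.0011]
(np.float64(0.00036304127495287794), array([-1,  1, -1,  1, -1,  1, -1]), array([0.00207774, 1.57393179]))
[ 0.2718  0.0121 -0.0509  0.005   0.5495  0.4245  0.0011  0.3468] 0.007673414526714828
```

```bash
cat > k.py <<'E'
from h import *
from scipy.optimize import least_squares
SG=np.array([-1,1,-1,1,-1,1,-1]); LO=np.array([-2.62,-.44,-1.27,.08,-1.32,.12,-2.74])+.04; HI=np.array([2.62,2.09,1.32,2.57,4.46,2,2.74])-.04
def fk(q,full=False):
    q=np.asarray(q)*SG+np.array([.002,0,0,0,0,0,1.574]); E=R.from_euler
    a=E('z',q[0]); p=np.array([0,0,.2718])+a.apply([.0121,-.0509,0]); P=[p]
    a=a*E('y',q[1])*E('z',q[2]); p=p+a.apply([.005,0,.5495]); P.append(p)
    a=a*E('y',q[3])*E('z',q[4]); p=p+a.apply([0,0,.4245]); P.append(p)
    a=a*E('y',q[5]); p=p+a.apply([.0011,0,.3468]); a=a*E('z',q[6]); P.append(p)
    return (p,a,P) if full else (p,a)
def ik(p,r,q0,w=.0):
    def f(q):
        a,b=fk(q); return np.r_[(a-p)*10,(b.inv()*r).as_rotvec()*3,w*(q-q0)]
    z=least_squares(f,np.clip(q0,LO+.001,HI-.001),bounds=(LO,HI)); a,b=fk(z.x)
    return z.x,np.linalg.norm(a-p),np.linalg.norm((b.inv()*r).as_rotvec())
def ptgt(xt,zt,beta,half=0,y=0):
    d=np.array([np.sin(beta),0,-np.cos(beta)]); p,q=tgt(np.array([xt,y,zt])-.019*d,beta)
    return p,q*R.from_euler('z',np.pi*half)
E
python3 - <<'E'
from k import *
rng=np.random.default_rng(0); q0=arm.observe()['joints']
p,r=fk(q0); print(p-arm.observe()['position'])
for beta in(1.22,1.1):
  for half in(0,1):
    sols=[]
    for i in range(60):
        q,e,g=ik(*ptgt(-.07,.128,beta,half),rng.uniform(LO,HI))
        if e<.002 and g<.01:
            q2,e2,g2=ik(*ptgt(-.20,.128,beta,half),q,.02)
            P=fk(q2,True)[2]; sols.append((np.abs(q2-q0).max(),e2,g2,q.round(2).tolist(),q2.round(2).tolist(),[round(x[2],2) for x in P],P[1].round(2).tolist()))
    sols.sort(key=lambda s:s[0]); print(beta,half,len(sols)); [print(s) for s in sols[:4]]
E
```

```text
[-0.00283027 -0.00028946  0.00145237]
1.22 0 38
(np.float64(4.5300331734450685), np.float64(0.06340964362013238), np.float64(0.18384547621427974), [0.27, 0.8, -0.47, 2.53, 3.09, 1.35, 1.92], [1.07, 1.1, -1.23, 2.53, 2.96, 0.92, 2.68], [np.float64(0.27), np.float64(0.52), np.float64(0.29), np.float64(0.14)], [0.2, -0.46, 0.52])
(np.float64(4.530033181958936), np.float64(0.06340964275827081), np.float64(0.183845479513022), [0.27, 0.8, -0.48, 2.53, 3.09, 1.35, 1.92], [1.07, 1.1, -1.23, 2.53, 2.96, 0.92, 2.68], [np.float64(0.27), np.float64(0.52), np.float64(0.29), np.float64(0.14)], [0.2, -0.46, 0.52])
(np.float64(4.530033187276106), np.float64(0.06340964290020719), np.float64(0.18384547896327288), [0.27, 0.8, -0.47, 2.53, 3.09, 1.35, 1.92], [1.07, 1.1, -1.23, 2.53, 2.96, 0.92, 2.68], [np.float64(0.27), np.float64(0.52), np.float64(0.29), np.float64(0.14)], [0.2, -0.46, 0.52])
(np.float64(4.5300331886216645), np.float64(0.06340964203045235), np.float64(0.18384548229421063), [0.27, 0.8, -0.48, 2.53, 3.09, 1.35, 1.92], [1.07, 1.1, -1.23, 2.53, 2.96, 0.92, 2.68], [np.float64(0.27), np.floa
[... 2791 characters left out ...]
, -1.23, 2.53, 2.69, 0.86, -0.58], [np.float64(0.27), np.float64(0.63), np.float64(0.34), np.float64(0.15)], [0.21, -0.37, 0.63])
(np.float64(2.371989327719443), np.float64(0.04697290537893522), np.float64(0.1494953565856638), [-0.07, 0.62, -0.04, 2.53, 3.18, 1.1, -1.54], [0.95, 0.85, -1.23, 2.53, 2.69, 0.86, -0.58], [np.float64(0.27), np.float64(0.63), np.float64(0.34), np.float64(0.15)], [0.21, -0.37, 0.63])
(np.float64(2.3719894853752765), np.float64(0.046972891561253775), np.float64(0.14949540471462555), [-0.07, 0.62, -0.04, 2.53, 3.18, 1.1, -1.54], [0.95, 0.85, -1.23, 2.53, 2.69, 0.86, -0.58], [np.float64(0.27), np.float64(0.63), np.float64(0.34), np.float64(0.15)], [0.21, -0.37, 0.63])
```

```bash
python3 - <<'E'
from k import *
rng=np.random.default_rng(1); q0=arm.observe()['joints']
for beta in(1.2,1.1):
    q,e,g=ik(*ptgt(-.068,.128,beta,1),np.array([.1,.75,-.2,2.5,3.1,1.2,-1.4]),.0)
    print(beta,q.round(2),e,g)
    for x,z in((-.09,.128),(-.11,.128),(-.125,.128),(-.125,.16),(-.125,.2),(-.14,.128),(-.14,.16),(-.14,.2),(-.14,.25),(-.1,.25),(-.1,.3)):
        best=min((ik(*ptgt(x,z,beta,1),q+rng.normal(0,.3,7),.003) for _ in range(6)),key=lambda t:t[1]+t[2]/5)
        print('  ',x,z,best[0].round(2),round(best[1]*1000,1),round(best[2],3))
E
```

```text
1.2 [ 0.19  0.76 -0.38  2.53  3.1   1.31 -1.3 ] 4.6226300827777123e-14 2.998417527469243e-14
   -0.09 0.128 [ 0.62  1.02 -0.98  2.53  2.95  1.36 -0.76] 0.0 0.0
   -0.11 0.128 [ 0.78  1.21 -1.23  2.53  2.87  1.38 -0.45] 11.0 0.018
   -0.125 0.128 [ 0.81  1.19 -1.23  2.53  2.86  1.32 -0.45] 22.0 0.04
   -0.125 0.16 [ 0.81  1.02 -1.23  2.53  2.8   1.23 -0.56] 19.6 0.043
   -0.125 0.2 [ 0.82  0.83 -1.23  2.53  2.75  1.11 -0.68] 13.6 0.035
   -0.14 0.128 [ 0.84  1.16 -1.23  2.53  2.86  1.25 -0.46] 32.0 0.065
   -0.14 0.16 [ 0.84  0.98 -1.23  2.53  2.79  1.15 -0.58] 28.6 0.069
   -0.14 0.2 [ 0.86  0.79 -1.23  2.53  2.75  1.04 -0.71] 21.6 0.059
   -0.14 0.25 [ 0.9   0.58 -1.23  2.53  2.76  0.91 -0.86] 10.2 0.031
   -0.1 0.25 [ 0.44  0.4  -0.65  2.53  3.    0.93 -1.28] 0.0 0.0
   -0.1 0.3 [ 0.18  0.18 -0.31  2.51  3.14  0.74 -1.51] 0.0 0.0
1.1 [ 0.07  0.63 -0.22  2.51  3.11  1.08 -1.42] 4.767681634571498e-16 9.264154255694905e-16
   -0.09 0.128 [ 0.32  0.69 -0.54  2.53  3.    1.12 -1.2 ] 0.0 0.0
   -0.11 0.128 [ 0.72  1.01 -1.15  2.53  2.76  1.25 -0.61] 0.0 0.0
   -0.125 0.128 [ 0.78  1.05 -1.23  2.53  2.71  1.23 -0.53] 8.9 0.02
   -0.125 0.16 [ 0.79  0.91 -1.23  2.53  2.67  1.14 -0.61] 5.4 0.014
   -0.125 0.2 [ 0.76  0.67 -1.13  2.53  2.72  0.98 -0.82] 0.0 0.0
   -0.14 0.128 [ 0.8   1.01 -1.23  2.53  2.7   1.17 -0.54] 18.1 0.045
   -0.14 0.16 [ 0.82  0.87 -1.23  2.53  2.66  1.07 -0.62] 13.8 0.038
   -0.14 0.2 [ 0.84  0.7  -1.23  2.53  2.65  0.96 -0.73] 6.4 0.019
   -0.14 0.25 [ 0.66  0.31 -0.86  2.53  2.93  0.72 -1.22] 0.0 0.0
   -0.1 0.25 [ 0.09  0.24 -0.21  2.51  3.14  0.7  -1.51] 0.0 0.0
   -0.1 0.3 [ 0.03  0.1  -0.14  2.45  3.21  0.51 -1.59] 0.0 0.0
```

```bash
python3 - <<'E'
from k import *
o=arm.observe(); q=o['joints']
delta(*ptgt(-.205,.13,.25,0,.001))
prev=None
for i in range(0,11):
    x=-.205+.011*i; b=.25+.025*i
    P=ptgt(x,.13,b,0,.001); q,e,g=ik(*P,q,.01)
    if prev is not None: print(round(x,3),(prev[1].inv().apply(P[0]-prev[0])*1000).round(1),q.round(2),round(e*1000,1),round(g,3))
    prev=P
E
```

```text
turn [ 0.0027  0.2495 -0.0022] shift after turn (mm) [-41.1  -0.4 104.2]
-0.194 [10.2  0.   2.7] [ 0.47  0.37 -0.73  2.11  0.52  0.53 -2.04] 0.0 0.0
-0.183 [10.1  0.   3. ] [ 0.46  0.37 -0.71  2.1   0.54  0.5  -2.05] 0.0 0.0
-0.172 [10.   0.   3.3] [ 0.44  0.38 -0.69  2.1   0.57  0.47 -2.08] 0.0 0.0
-0.161 [9.9 0.  3.5] [ 0.42  0.38 -0.67  2.1   0.59  0.44 -2.1 ] 0.0 0.0
-0.15 [ 9.9 -0.   3.8] [ 0.4   0.38 -0.65  2.1   0.62  0.41 -2.12] 0.0 0.0
-0.139 [9.8 0.  4. ] [ 0.38  0.39 -0.62  2.1   0.65  0.38 -2.15] 0.0 0.0
-0.128 [ 9.7 -0.   4.3] [ 0.35  0.39 -0.59  2.11  0.68  0.35 -2.18] 0.0 0.0
-0.117 [9.5 0.  4.5] [ 0.32  0.39 -0.55  2.11  0.71  0.31 -2.21] 0.0 0.0
-0.106 [ 9.4 -0.   4.8] [ 0.29  0.39 -0.51  2.11  0.75  0.27 -2.25] 0.0 0.0
-0.095 [9.3 0.  5. ] [ 0.25  0.39 -0.46  2.11  0.78  0.24 -2.29] 0.0 0.0
```

Request:
{"fn": "arm_command", "kwargs": {"targets": [[[-0.02,0,0,0,0.125,0],[-0.021,0,0,0.003,0.125,-0.002],[0,0,0,0,0,0],[0,0,0,0,0,0],[0,0,0.03,0,0,0],[0,0,0.03,0,0,0],[0,0,0.03,0,0,0],[0,0,0.014,0,0,0],[0,0,0,0,0,0]]], "jaw": 0}}

```text
clock: 17.62
position: [0.518, 0.0103, 0.1557]
ee_rot: [-3.089, -0.229, -0.386]
force: [-0.6, 0.6, -0.0]
width: 0.003
gripper_force: 0.0
```

```bash
python3 st.py; python3 - <<'E'
from k import *
delta(*ptgt(-.205,.13,.25,0,.001))
im=shot('scene')
cv2.imwrite('pics/s5.png',cv2.resize(im['pixels'][150:290,200:400,::-1],None,fx=4,fy=4))
E
```

```text
17.625 [-210.1    1.9  155.7] rel rot [ 0.002  0.249 -0.001] F [-0.6  0.6 -0. ] w 0.3 0.0 q [ 0.51  0.36 -0.77  2.1   0.48  0.58 -1.99]
turn [-0.0024  0.0013  0.001 ] shift after turn (mm) [-1.4  0.9  7.1]
```

View pics/s5.png

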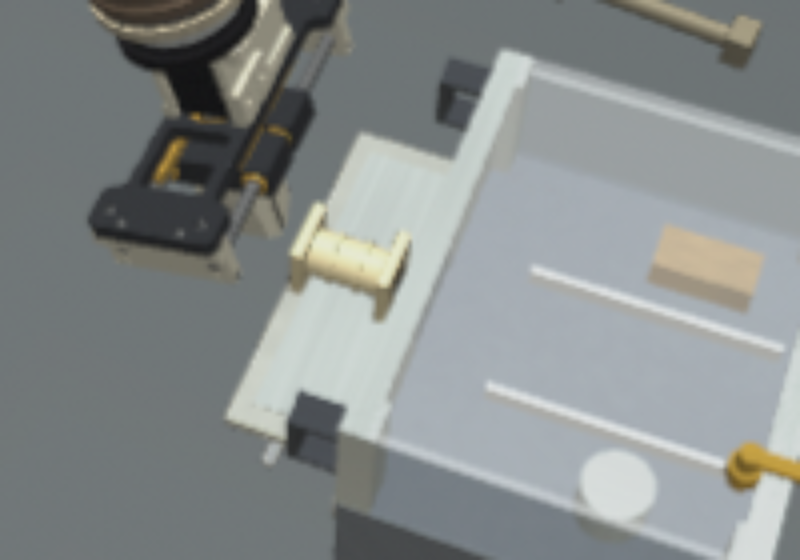

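The part sits square on the flat shelf (crop (350,260)), aligned between the lane strips, with the closed fingers behind it. Pushing now.

Request:
{"fn": "arm_command", "kwargs": {"targets": [[[-0.001,0.001,0.007,0,0,0],[0.0102,0,0.0027,0,0.025,0],[0.0101,0,0.003,0,0.025,0],[0.01,0,0.0033,0,0.025,0],[0.0099,0,0.0035,0,0.025,0],[0.0099,0,0.0038,0,0.025,0],[0.0098,0,0.004,0,0.025,0],[0,0,0,0,0,0]]]}}

```text
clock: 18.68
position: [0.582, 0.0184, 0.1488]
ee_rot: [-3.04, -0.225, -0.62]
force: [0.1, -1.1, -0.3]
width: 0.007
gripper_force: 0.0
```

```bash
python3 st.py; python3 - <<'E'
from k import *
delta(*ptgt(-.139,.13,.4,0,.001))
E
```

```text
18.675 [-145.6    0.6  148.8] rel rot [ 0.001  0.402 -0.001] F [ 0.1 -1.1 -0.3] w 0.7 0.0 q [ 0.39  0.39 -0.63  2.1   0.65  0.38 -2.15]
turn [-0.0014 -0.0022  0.0006] shift after turn (mm) [-1.3 -0.4  0.9]
```

Request:
{"fn": "arm_command", "kwargs": {"targets": [[[0.0097,0,0.0043,0,0.025,0],[0.0095,0,0.0045,0,0.025,0],[0.0085,0,0.0045,0,0.025,0],[0.006,0,0.004,0,0.025,0],[0,0,0,0,0,0],[0,0,0,0,0,0]]]}}

```text
clock: 19.42
position: [0.6187, 0.0239, 0.1472]
ee_rot: [-3.0, -0.221, -0.767]
force: [-0.3, 0.1, -0.8]
width: 0.008
gripper_force: 0.3
```

```bash
python3 st.py; python3 - <<'E'
from k import *
o=arm.observe(); q0=o['joints']; print('tip',(instore(o['position'])+.019*Ms.inv().apply(R.from_rotvec(o['ee_rot']).apply([0,0,1]))).round(4))
# candidate flipped path, final -> back
q=np.array([.13,.7,-.3,2.5,3.1,1.2,-1.36])
for x,z,b in((-.07,.13,1.15),(-.085,.13,1.12),(-.10,.13,1.08),(-.115,.13,1.03),(-.13,.13,.95),(-.14,.14,.9),(-.15,.17,.88),(-.16,.21,.85),(-.17,.26,.8),(-.18,.31,.75)):
    q,e,g=ik(*ptgt(x,z,b,1),q,.003); P=fk(q,True)[2]
    print(x,z,b,q.round(2),round(e*1000,1),round(g,3),'elbow',P[1].round(2),'wrist',P[2].round(2))
E
```

```text
19.425 [-108.5    0.6  147.2] rel rot [ 0.001  0.501 -0.001] F [-0.3  0.1 -0.8] w 0.8 0.29665235459106043 q [ 0.26  0.39 -0.48  2.11  0.8   0.24 -2.3 ]
tip [-0.0994  0.0006  0.1305]
-0.07 0.13 1.15 [ 0.13  0.68 -0.3   2.52  3.1   1.19 -1.36] 0.0 0.0 elbow [ 0.35 -0.1   0.69] wrist [ 0.33 -0.02  0.28]
-0.085 0.13 1.12 [ 0.29  0.69 -0.5   2.53  3.03  1.15 -1.23] 0.0 0.0 elbow [ 0.34 -0.15  0.69] wrist [ 0.32 -0.02  0.29]
-0.1 0.13 1.08 [ 0.43  0.7  -0.69  2.53  2.93  1.09 -1.08] 0.0 0.0 elbow [ 0.32 -0.2   0.69] wrist [ 0.31 -0.02  0.3 ]
-0.115 0.13 1.03 [ 0.51  0.69 -0.8   2.53  2.85  1.01 -1.  ] 0.0 0.0 elbow [ 0.29 -0.22  0.69] wrist [ 0.3  -0.02  0.32]
-0.13 0.13 0.95 [ 0.53  0.6  -0.81  2.52  2.78  0.85 -0.99] 0.0 0.0 elbow [ 0.26 -0.2   0.72] wrist [ 0.3  -0.02  0.34]
-0.14 0.14 0.9 [ 0.55  0.52 -0.81  2.5   2.73  0.71 -0.99] 0.0 0.0 elbow [ 0.22 -0.19  0.75] wrist [ 0.3  -0.02  0.37]
-0.15 0.17 0.88 [ 0.6   0.39 -0.84  2.48  2.71  0.56 -1.  ] 0.0 0.0 elbow [ 0.16 -0.17  0.78] wrist [ 0.3  -0.02  0.4 ]
-0.16 0.21 0.85 [ 0.67  0.24 -0.86  2.42  2.69  0.33 -1.02] 0.0 0.0 elbow [ 0.09 -0.13  0.8 ] wrist [ 0.3  -0.02  0.45]
-0.17 0.26 0.8 [ 1.05  0.19 -1.23  2.31  1.85  0.16 -0.18] 3.7 0.011 elbow [ 0.02 -0.12  0.81] wrist [ 0.3  -0.02  0.51]
-0.18 0.31 0.75 [-0.68 -0.21  0.53  2.34  0.36  0.25  1.29] 0.0 0.0 elbow [-0.04 -0.1   0.81] wrist [ 0.3  -0.02  0.58]
```

Request:
{"fn": "arm_command", "kwargs": {"targets": [[[-0.01,0,-0.0055,0,0,0],[-0.017,0,-0.009,0,0,0],[-0.017,0,-0.0095,0,0,0],[0.014,0,-0.04,0,0,0],[0.014,0,-0.042,0,0,0.1],[0.014,0,-0.042,0,0,0.17],[0.013,0,-0.04,0,0,0.17],[0,0,0,0,0,0.17],[0,0,0,0,0,0]]]}}

```text
clock: 20.55
position: [0.5402, 0.0055, 0.3105]
ee_rot: [-2.802, 0.663, -0.687]
force: [0.1, -0.2, -0.2]
width: 0.007
gripper_force: 0.0
```

```bash
python3 st.py; python3 - <<'E'
from k import *
# leftover: where is part
im=shot('scene'); c=cv2.cvtColor(im['pixels'],cv2.COLOR_RGB2HSV)
uv=np.mgrid[270:400,170:280].reshape(2,-1).T
h=c[uv[:,1],uv[:,0]].astype(int); S=Ms.inv().apply(onplane(im,uv,.15)-C)*1000
w=(h[:,0]>18)&(h[:,0]<38)&(h[:,1]>25)&(h[:,2]>120)&(S[:,0]>-190)&(S[:,0]<20)&(abs(S[:,1])<40)
print(w.sum(),np.percentile(S[w],[1,50,99],axis=0).round())
cv2.imwrite('pics/s6.png',cv2.resize(im['pixels'][150:290,200:400,::-1],None,fx=4,fy=4))
E
```

```text
20.55 [-188.8   -6.1  310.5] rel rot [0.151 0.487 0.598] F [ 0.1 -0.2 -0.2] w 0.6 0.0 q [ 0.84  0.08 -0.95  2.04  0.08  0.56 -2.19]
118 [[-80. -37. 150.]
 [-53. -18. 150.]
 [-30.  13. 150.]]
```

View pics/s6.png

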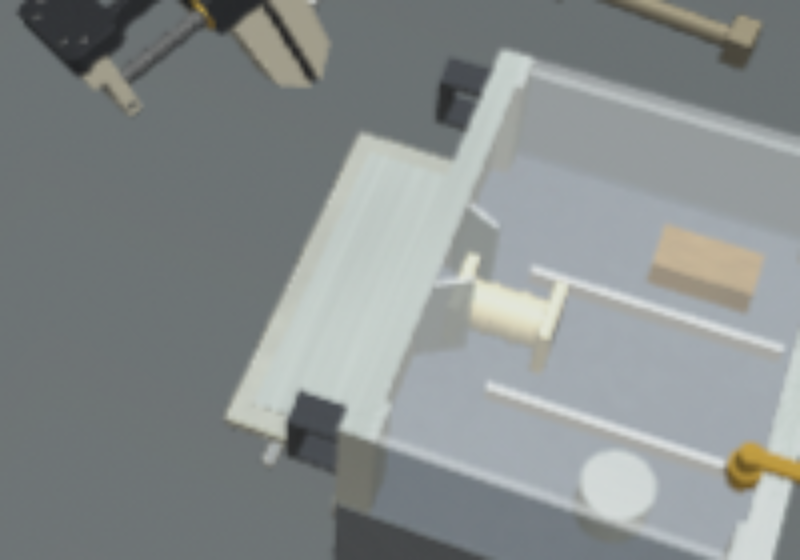

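The part is through the flap, at crop (510,305). The left leaf still leans on its rear flange, so it needs about 20 mm more. Next I'll turn the tool half round, the other way, to get a wrist pose that can reach flatter.

Request:
{"fn": "arm_command", "kwargs": {"targets": [[[0,0,0,0,0,-0.18],[0,0,0,0,0,-0.18],[0,0,0,0,0,-0.18],[0,0,0,0,0,-0.18],[0,0,0,0,0,-0.18],[0,0,0,0,0,-0.18],[0,0,0,0,0,-0.18],[0,0,0,0,0,-0.18],[0,0,0,0,0,-0.18],[0,0,0,0,0,-0.18]]]}}

```text
clock: 21.85
position: [0.5402, 0.0066, 0.3094]
ee_rot: [2.208, 1.761, 0.624]
force: [0.2, 0.4, 1.2]
width: -0.001
gripper_force: 0.0
```

Request:
{"fn": "arm_command", "kwargs": {"targets": [[[0,0,0,0,0,-0.18],[0,0,0,0,0,-0.18],[0,0,0,0,0,-0.18],[0,0,0,0,0,-0.18],[0,0,0,0,0,-0.18],[0,0,0,0,0,-0.18],[0,0,0,0,0,-0.18],[0,0,0,0,0,-0.18],[0,0,0,0,0,-0.18],[0,0,0,0,0,-0.18]]]}}

```text
clock: 23.1
position: [0.5402, 0.0067, 0.3095]
ee_rot: [-0.007, 2.645, 0.098]
force: [-0.9, -0.1, -0.1]
width: 0.0
gripper_force: 0.0
```

```bash
python3 st.py; python3 - <<'E'
from k import *
delta(*ptgt(-.18,.30,.5,1))
o=arm.observe(); qA=o['joints']
qB=np.array([.13,.68,-.3,2.52,3.1,1.19,-1.36])
for x,z,b in((-.07,.13,1.15),(-.085,.13,1.12),(-.10,.13,1.08),(-.115,.13,1.03),(-.13,.13,.95),(-.14,.14,.9),(-.15,.17,.88),(-.155,.20,.9),(-.155,.23,.9)):
    qB,e,g=ik(*ptgt(x,z,b,1),qB,.003)
print('qB',qB.round(2),e,g)
p0,r0=fk(qA); N=14
for i in range(1,N+1):
    q=qA+(qB-qA)*i/N; p,r=fk(q)
    s=instore(p+.019*r.apply([0,0,1])); b=Ms.inv().apply(r.apply([0,0,1]))
    print(q[4:].round(2),'tip',(s*1000).round(),'dir',b.round(2),'row',(r0.inv().apply(p-p0)*1000).round(1),(r0.inv()*r).as_rotvec().round(3)); p0,r0=p,r
E
```

```text
23.1 [-188.7   -4.9  309.5] rel rot [-0.743  0.054 -2.91 ] F [-0.9 -0.1 -0.1] w 0.0 0.0 q [ 1.09  0.15 -1.26  2.03  0.23  0.58  1.29]
turn [ 0.0008  0.0002 -0.1418] shift after turn (mm) [-3.1  4.9 -6.5]
qB [ 0.74  0.23 -0.92  2.43  2.75  0.36 -1.08] 1.256723806395566e-07 4.729642598070127e-07
[0.41 0.56 1.12] tip [-194.  -34.  281.] dir [ 0.48 -0.08 -0.87] row [  3.6 -30.8   8.2] [ 0.084 -0.016  0.013]
[0.59 0.55 0.95] tip [-194.  -62.  274.] dir [ 0.49 -0.16 -0.86] row [ -0.5 -26.2   8.1] [ 0.072 -0.028  0.008]
[0.77 0.53 0.78] tip [-191.  -85.  271.] dir [ 0.51 -0.22 -0.83] row [ -3.7 -21.    7.7] [ 0.059 -0.039  0.004]
[0.95 0.51 0.61] tip [-186. -104.  270.] dir [ 0.53 -0.27 -0.8 ] row [ -5.9 -15.4   7.2] [ 0.044 -0.046  0.001]
[1.13 0.5  0.44] tip [-179. -116.  271.] dir [ 0.57 -0.31 -0.77] row [-7.1 -9.6  6.4] [ 0.029 -0.051 -0.002]
[1.31 0.48 0.28] tip [-171. -123.  273.] dir [ 0.6  -0.32 -0.73] row [-7.3 -3.8  5.5] [ 0.013 -0.053 -0.004]
[1.49 0.47 0.11] tip [-162. -123.  274.] dir [ 0.64 -0.33 -0.69] row [-6.5  1.7  4.6] [-0.003 -0.052 -0.006]
[ 1.67  0.45 -0.06] tip [-153. -118.  274.] dir [ 0.68 -0.31 -0.66] row [-4.8  6.9  3.6] [-0.018 -0.048 -0.007]
[ 1.85  0.44 -0.23] tip [-146. -108.  273.] dir [ 0.72 -0.29 -0.64] row [-2.4 11.6  2.6] [-0.031 -0.041 -0.007]
[ 2.03  0.42 -0.4 ] tip [-141.  -92.  269.] dir [ 0.75 -0.24 -0.62] row [ 0.7 15.7  1.6] [-0.043 -0.033 -0.007]
[ 2.21  0.4  -0.57] tip [-139.  -73.  263.] dir [ 0.77 -0.19 -0.61] row [ 4.2 19.1  0.8] [-0.053 -0.022 -0.007]
[ 2.39  0.39 -0.74] tip [-140.  -50.  255.] dir [ 0.79 -0.13 -0.6 ] row [ 8.2 21.6 -0. ] [-0.061 -0.011 -0.006]
[ 2.57  0.37 -0.91] tip [-145.  -26.  244.] dir [ 0.79 -0.07 -0.61] row [12.3 23.4 -0.6] [-0.066  0.001 -0.006]
[ 2.75  0.36 -1.08] tip [-155.    0.  230.] dir [ 0.78 -0.   -0.62] row [16.5 24.4 -1.1] [-0.068  0.014 -0.005]
```

Request:
{"fn": "arm_command", "kwargs": {"targets": [[[0.0036,-0.0308,0.0082,0.084,-0.016,0.013],[-0.0005,-0.0262,0.0081,0.072,-0.028,0.008],[-0.0037,-0.021,0.0077,0.059,-0.039,0.004],[-0.0059,-0.0154,0.0072,0.044,-0.046,0.001],[-0.0071,-0.0096,0.0064,0.029,-0.051,-0.002],[-0.0073,-0.0038,0.0055,0.013,-0.053,-0.004],[-0.0065,0.0017,0.0046,-0.003,-0.052,-0.006],[-0.0048,0.0069,0.0036,-0.018,-0.048,-0.007],[-0.0024,0.0116,0.0026,-0.031,-0.041,-0.007],[0,0,0,0,0,0]]]}}

```text
clock: 24.35
position: [0.5932, -0.0863, 0.2853]
ee_rot: [0.041, 2.275, -0.232]
force: [-0.5, 0.4, 0.5]
width: 0.009
gripper_force: 0.0
```

```bash
cat > st2.py <<'E'
from k import *
import sys
o=arm.observe(); r=R.from_rotvec(o['ee_rot']); d=r.apply([0,0,1])
print(o['clock'],'tip',((instore(o['position']+.019*d))*1000).round(1),'dir',Ms.inv().apply(d).round(3),'F',o['force'].round(1),'q',o['joints'].round(2))
a=[float(v) for v in sys.argv[1:]]
if a: delta(*ptgt(a[0],a[1],a[2],1,a[3] if len(a)>3 else 0))
E
python3 st2.py -.155 .23 .9
```

```text
24.35 tip [-136.2 -110.1  273.1] dir [ 0.712 -0.288 -0.64 ] F [-0.5  0.4  0.5] q [ 0.66  0.15 -0.81  2.29  1.88  0.38 -0.29]
turn [-0.2937 -0.053  -0.0424] shift after turn (mm) [ 46.6 104.6  11.3]
```

Request:
{"fn": "arm_command", "kwargs": {"targets": [[[0.0007,0.0157,0.0016,-0.043,-0.033,-0.007],[0.0042,0.0191,0.0008,-0.053,-0.022,-0.007],[0.0082,0.0216,0,-0.061,-0.011,-0.006],[0.0123,0.0234,-0.0006,-0.066,0.001,-0.006],[0.0165,0.0244,-0.0011,-0.068,0.014,-0.005],[0,0,0,0,0,0],[0,0,0,0,0,0]]]}}

```text
clock: 25.22
position: [0.5711, 0.0119, 0.2444]
ee_rot: [-0.151, 2.235, 0.074]
force: [0.6, -0.2, 0.5]
width: 0.006
gripper_force: 0.0
```

```bash
python3 st2.py -.155 .23 .9; python3 - <<'E'
from k import *
o=arm.observe(); q=o['joints']
way=[(-.155,.23,.9),(-.152,.20,.9),(-.148,.17,.9),(-.142,.145,.91),(-.136,.131,.93),(-.13,.13,.95),(-.12,.13,1.0),(-.11,.13,1.05),(-.1,.13,1.09),(-.09,.13,1.12),(-.08,.13,1.15),(-.074,.13,1.16)]
prev=None
for w in way:
    P=ptgt(*w,1,.001); q,e,g=ik(*P,q,.01)
    if prev is not None: print(w,'row',(prev[1].inv().apply(P[0]-prev[0])*1000).round(1),(prev[1].inv()*P[1]).as_rotvec().round(3),q.round(2),round(e*1000,1),round(g,3))
    prev=P
E
```

```text
25.225 tip [-142.4   -4.5  232.6] dir [ 0.785 -0.009 -0.62 ] F [ 0.6 -0.2  0.5] q [ 0.89  0.3  -1.11  2.4   2.54  0.39 -0.84]
turn [-0.0087  0.0023 -0.0075] shift after turn (mm) [ 9.8  4.3 -8.2]
(-0.152, 0.2, 0.9) row [21.6  0.  21. ] [0. 0. 0.] [ 0.8   0.4  -1.07  2.45  2.55  0.53 -0.82] 0.0 0.0
(-0.148, 0.17, 0.9) row [21.  -0.  21.8] [0. 0. 0.] [ 0.73  0.5  -1.03  2.47  2.57  0.65 -0.82] 0.0 0.0
(-0.142, 0.145, 0.91) row [16.   0.  20.2] [ 0.   -0.01 -0.  ] [ 0.68  0.59 -1.    2.49  2.61  0.77 -0.82] 0.0 0.0
(-0.136, 0.131, 0.93) row [ 7.8 -0.  13.3] [ 0.   -0.02  0.  ] [ 0.65  0.66 -0.98  2.5   2.65  0.86 -0.82] 0.0 0.0
(-0.13, 0.13, 0.95) row [-2.4 -0.   5.4] [-0.   -0.02 -0.  ] [ 0.64  0.69 -0.98  2.5   2.67  0.9  -0.83] 0.0 0.0
(-0.12, 0.13, 1.0) row [-4.9  0.   8.2] [ 0.   -0.05  0.  ] [ 0.63  0.74 -0.97  2.51  2.73  0.99 -0.84] 0.0 0.0
(-0.11, 0.13, 1.05) row [-4.5 -0.   8.4] [ 0.   -0.05  0.  ] [ 0.61  0.8  -0.96  2.52  2.78  1.08 -0.84] 0.0 0.0
(-0.1, 0.13, 1.09) row [-4.2 -0.   8.7] [ 0.   -0.04  0.  ] [ 0.6   0.84 -0.95  2.52  2.83  1.15 -0.84] 0.0 0.0
(-0.09, 0.13, 1.12) row [-4.1 -0.   8.9] [ 0.   -0.03  0.  ] [ 0.59  0.87 -0.94  2.51  2.86  1.19 -0.84] 0.0 0.0
(-0.08, 0.13, 1.15) row [-3.8 -0.   9. ] [-0.   -0.03  0.  ] [ 0.58  0.9  -0.93  2.49  2.9   1.23 -0.84] 0.0 0.0
(-0.074, 0.13, 1.16) row [-2.3  0.   5.5] [ 0.   -0.01  0.  ] [ 0.58  0.91 -0.92  2.48  2.91  1.23 -0.84] 0.0 0.0
```

Request:
{"fn": "arm_command", "kwargs": {"targets": [[[0.01,0.0055,-0.008,-0.009,0.002,-0.008],[0.0216,0,0.021,0,0,0],[0.021,0,0.0218,0,0,0],[0.016,0,0.0202,0,-0.01,0],[0.0078,0,0.0133,0,-0.02,0],[0,0,0,0,0,0],[0,0,0,0,0,0]]]}}

```text
clock: 26.1
position: [0.5754, 0.0196, 0.1423]
ee_rot: [-0.165, 2.207, 0.084]
force: [0.0, 0.8, 0.6]
width: 0.007
gripper_force: 0.0
```

```bash
python3 st2.py -.136 .131 .93 .001
```

```text
26.1 tip [-136.7    2.8  130.9] dir [ 0.801  0.003 -0.598] F [0.  0.8 0.6] q [ 0.68  0.65 -1.02  2.51  2.64  0.85 -0.81]
turn [ 0.003  -0.0002  0.0008] shift after turn (mm) [-0.5 -1.7  0.5]
```

Request:
{"fn": "arm_command", "kwargs": {"targets": [[[-0.0024,-0.001,0.0054,0,-0.02,0],[-0.0049,0,0.0082,0,-0.05,0],[-0.0045,0,0.0084,0,-0.05,0],[-0.0042,0,0.0087,0,-0.04,0],[-0.0041,0,0.0089,0,-0.03,0],[0,0,0,0,0,0],[0,0,0,0,0,0]]]}}

```text
clock: 26.98
position: [0.6195, 0.0249, 0.1381]
ee_rot: [-0.149, 2.017, 0.096]
force: [-0.3, 0.6, -0.3]
width: 0.009
gripper_force: 0.0
```

```bash
python3 st2.py -.09 .13 1.12 .001
```

```text
26.975 tip [-90.4   1.6 129.8] dir [ 0.9    0.003 -0.436] F [-0.3  0.6 -0.3] q [ 0.63  0.87 -0.98  2.51  2.85  1.18 -0.82]
turn [ 0.0025  0.     -0.0003] shift after turn (mm) [-0.4 -0.5  0.3]
```

Continuing slowly to the end depth.

Request:
{"fn": "arm_command", "kwargs": {"targets": [[[-0.0019,0,0.0045,0,-0.015,0],[-0.0019,0,0.0045,0,-0.015,0],[-0.0023,0,0.0055,0,-0.01,0],[-0.0012,0,0.0028,0,-0.01,0],[0,0,0,0,0,0],[0,0,0,0,0,0]]]}}

```text
clock: 27.72
position: [0.6381, 0.0279, 0.1369]
ee_rot: [-0.146, 1.968, 0.099]
force: [-0.4, -0.7, -0.1]
width: 0.003
gripper_force: 1.1
```

```bash
python3 st2.py -.068 .13 1.17 .001; python3 - <<'E'
from h import *
im=shot('scene')
cv2.imwrite('pics/s7.png',cv2.resize(im['pixels'][150:290,200:400,::-1],None,fx=4,fy=4))
E
```

```text
27.725 tip [-71.2   1.8 129.5] dir [ 0.921  0.003 -0.391] F [-0.4 -0.7 -0.1] q [ 0.61  0.92 -0.96  2.49  2.91  1.23 -0.81]
turn [ 0.0028 -0.0004 -0.0008] shift after turn (mm) [-1.7 -0.7  2.7]
```

View pics/s7.png

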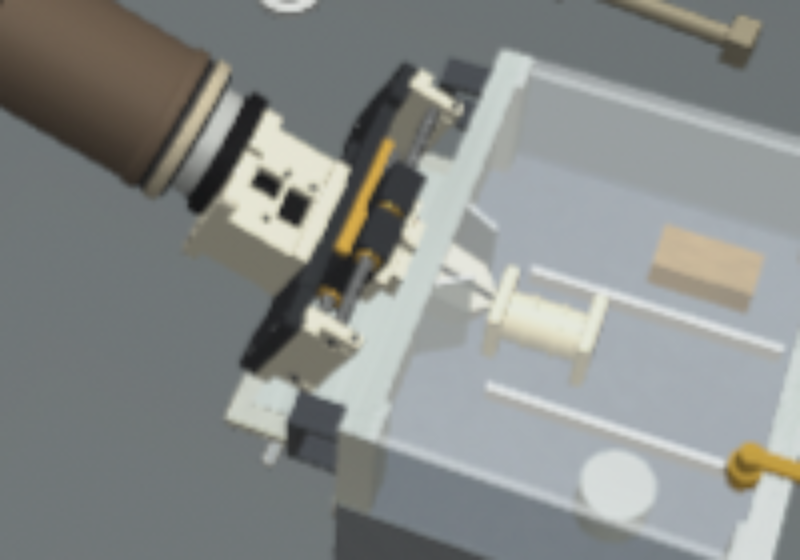

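The fingertips (crop (485,300)) are through the flap and on the part's rear flange, and the body is still clear of the lintel. I'll push 4 mm more, then withdraw along the same path.

Request:
{"fn": "arm_command", "kwargs": {"targets": [[[-0.0008,0,0.0018,0,0,0],[-0.0008,0,0.0018,0,0,0],[0,0,0,0,0,0],[0.0016,0,-0.0036,0,0.01,0],[0.0042,0,-0.01,0,0.025,0],[0.0042,0,-0.0095,0,0.035,0],[0.0041,0,-0.0089,0,0.03,0],[0.0042,0,-0.0087,0,0.04,0],[0.0045,0,-0.0084,0,0.05,0],[0.0049,0,-0.0082,0,0.05,0]]]}}

```text
clock: 29.02
position: [0.5777, 0.019, 0.1393]
ee_rot: [-0.164, 2.21, 0.084]
force: [0.0, 0.5, 0.5]
width: 0.009
gripper_force: 0.0
```

```bash
python3 st2.py -.136 .131 .93 .001
```

```text
29.025 tip [-134.5    1.9  127.9] dir [ 0.8    0.003 -0.6  ] F [0.  0.5 0.5] q [ 0.68  0.66 -1.02  2.51  2.64  0.85 -0.8 ]
turn [ 0.0031 -0.0029  0.0002] shift after turn (mm) [-1.5 -0.8 -3. ]
```

Rise clear of everything, then check.

Request:
{"fn": "arm_command", "kwargs": {"targets": [[[-0.0078,0,-0.0133,0,0,0],[-0.016,0,-0.0202,0,0,0],[-0.021,0,-0.0218,0,0,0],[-0.0216,0,-0.021,0,0,0],[-0.022,0,-0.022,0,0,0],[-0.015,0,-0.025,0,0,0],[0,0,0,0,0,0],[0,0,0,0,0,0]]]}}

```text
clock: 30.02
position: [0.5502, 0.0178, 0.2867]
ee_rot: [-0.165, 2.191, 0.1]
force: [-0.2, 0.7, 0.2]
width: 0.007
gripper_force: 0.0
```

```bash
python3 st2.py; python3 - <<'E'
from h import *
im=shot('scene')
cv2.imwrite('pics/s8.png',cv2.resize(im['pixels'][150:290,200:400,::-1],None,fx=4,fy=4))
E
```

```text
30.025 tip [-161.8    4.9  275.6] dir [ 0.811  0.014 -0.585] F [-0.2  0.7  0.2] q [ 1.12  0.16 -1.25  2.41  2.94  0.27 -1.24]
```

View pics/s8.png

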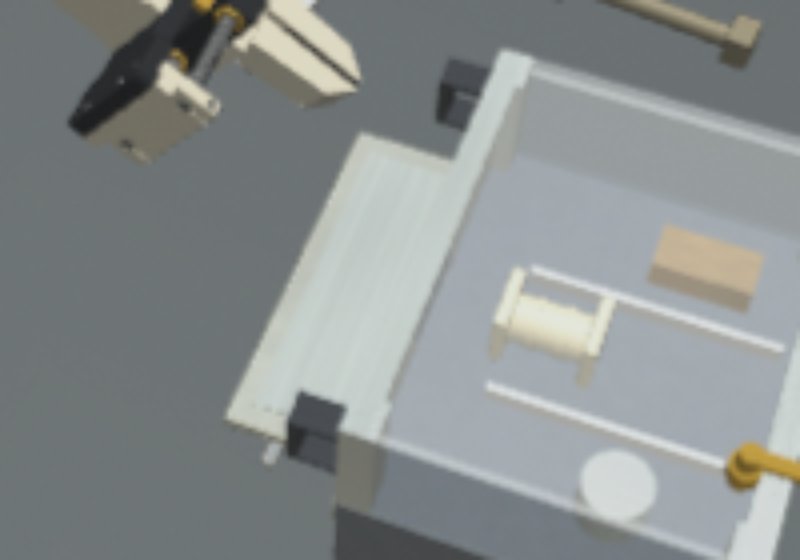

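The part is in the lane at crop (555,325). No leaf stands open behind it any more, the hatch lies flat, and the arm is clear, so I'm handing in.

```bash
python3 -c "
from cell import arm
print(arm.sign_off())"
```

```text
the job is handed in; nothing more can be done
None
```

The thermal break is in the dry store with both leaves closed behind it, the hatch is flat open, and no other part was touched; I handed the job in at about 30 s, and no verdict came back.

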